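# Change the watering over to the drip line

## Robot

A 7-joint arm with a two-finger parallel gripper is mounted at the origin on the work surface. World frame = base frame: x ahead of the robot, y to its left, z up, the work surface at z = 0. Lengths are in m, angles in rad, forces in N, time in s.
With the tool pointing down it reaches from about 0.425 to 1.025 m from the base axis. Payload 9.4 kg.
Tool frame: the origin (TCP) lies at the very end of the fingers, on their centre line; the grasp point (between the pads) lies 19 mm behind it (env.hold_point_z is the z of the grasp point in the tool frame, in m); z points along the fingers, y is the line along which they close (so a half turn about z gives the same grasp; the last joint's range is limited). The gripper opens to 85 mm and grips with 20 to 120 N. Pads are 22 mm wide; open, the fingers measure 114 mm over their backs; the gripper's body (76 mm by 85 mm) begins 54 mm behind the grasp point. The pads swing forward as they close: fully open they stand 13 mm farther back than shut.
Start: joints at [-1.283, 0.599, -0.003, 1.599, 0.002, 0.943, -0.08], TCP at [0.259, 0.677, 0.231] pointing down, gripper open.
Joint ranges: [-2.57, 2.57], [-0.35, 1.97], [-1.29, 1.29], [0.11, 2.56], [-1.05, 4.19], [0.11, 1.86], [-2.63, 2.63]. Speed limits (rad/s): [2.22, 2.22, 3.01, 3.01, 3.14, 3.14, 3.14].

## Interface

Orientations are given as a unit quaternion [w, x, y, z].
In Python, from rig import env, cams, job gives the robot as it stands.
- The arm moves only by the tool move_arm, never from a script. Its argument "deltas" is text: rows parted by semicolons, each of 4 numbers parted by spaces: the shift along the world's x, y, z in m, then the turn about the world's z in rad. In form: tx ty tz twist; .... A call has 1 to 12 rows; each row shifts and turns the commanded pose from where the row before left it; what a row does not reach is not made up. A row lasts 1/8 s, in which the tool goes at most 62.5 mm and 10.7 degrees, less where a joint would pass 70% of its speed; a pose out of reach is approached as far as the arm can. A call is refused whole if a number of a shift passes 0.0625 or a number of a turn 0.188, either way. A call with a gripper value outside its range is refused whole. "jaw" is the closure, from 0 (fully open) to 1 (shut), set as the call begins (left out, the last holds). The fingers move at their own pace and stop on an object; "force" is the grip in N (left out, the last holds). Time passes only in rows, so rows that do not move let the fingers close. It gives the time, the measured TCP pose, the force, the opening and the grip force at its end, in the units of the state.
- env.sense(): the state, without advancing time (a new reading comes with each control period).
- cams.capture(name): name is "side" or "top"; returns (picture, depth): 480x640x3 uint8, red, green, blue; 480x640 float32, m along the optical axis (not along the pixel's ray), 0 where there is no reading.
- cams.calibration(name): a dict with "fx", "fy", "cx", "cy" (pixels), "R" (3x3) and "t" (3): a world point X has camera coordinates R X + t. Camera axes: x right, y down, z forward; pixel columns grow to the right and rows downward; lengths in m; the calibration is good to about 2 mm. A picture is of the moment at which its call begins. calibration takes no time and is no camera call.
- job.job_done(): hands the job in; it is judged then, once.
The state is a dict: "t": time; "joint_positions": joint angles; "joint_velocities": joint speeds; "effort": joint torques, N m; "tcp_pos": TCP position; "tcp_rot": TCP orientation; "contact_force": force on the tool from outside, world axes, zero at the start; "moment": the same for the moment, N m; "opening": opening from 0.0 (shut) to 1.0 (fully open); "grasp_force": force on a finger pad.
Only numpy, scipy, OpenCV 4.12 (cv2) and the standard library are available. Lean on these libraries where they do the work, as an engineer would, in place of code of your own. Each camera call takes 0.05 s, during which the arm holds its last target. There are 200 camera calls.

## Task

Change the garden shop's watering panel over from the sprinkler line (the plain pipe that bends down into the board) to the drip line (the one with the black filter), pushing the valve levers from the side with a fingertip and never gripping them. The pump is running, so first push the drip lever fully open, in line with its pipe, and only then push the sprinkler lever fully shut, square across its pipe. Don't force the levers against their stops, leave the capped spare line shut, and don't knock or pick up the things lying around.

Things in the scene. Friction and masses are not known exactly. Their poses are not given: they have to be found in the camera images.
- panel: Plywood board 400 x 520 x 12 mm fixed on the bench, with a white supply header pipe across its robot side and a pressure gauge (top 137 mm above the bench) at its left end. Origin on the bench below the middle valve's axis; x downstream (away from the robot), y along the header to the gauge. Three lines 140 mm apart leave the header; which stands in which place varies.
- drip_line: The drip line: the one with the black Y-shaped filter, which begins 117 mm downstream of the valve's axis and rises slanting to 120 mm above the bench. White pipe 27 mm thick, axis 45 mm above the bench, with a brass ball valve (all three alike) 85 mm from the header. Origin on the bench below the lever's turning axis; x points downstream along the pipe.
- drip_lever (a joint): Angle of the drip valve's lever: 0 = shut (square across its pipe, to the pipe's right seen facing downstream), 1.571 = fully open (along its pipe, pointing downstream). Grows anticlockwise seen from above. Hard stops at both ends; it turns stiffly (about 6 N at the sleeve) and stays where it is left.
- drip_stem (a point): Point on the upright turning axis of the drip valve's lever, at mid-height of its sleeve (88 mm above the bench). Fixed to the line; its x axis points downstream along the pipe.
- drip_sleeve (a point): Point on the drip lever's black sleeve, 85 mm out from the turning axis, at mid-width and mid-height; moves with the lever, x axis outward along it, z up. The sleeve is 20 mm wide, 11 mm high and runs from 36 to 112 mm from the axis; its underside is 82 mm above the bench, 24 mm above the top of the pipe.
- sprinkler_line: The sprinkler line: the plain pipe that bends down through the board 215 mm downstream of the valve's axis. White pipe 27 mm thick, axis 45 mm above the bench, with a brass ball valve (all three alike) 85 mm from the header. Origin on the bench below the lever's turning axis; x points downstream along the pipe.
- sprinkler_lever (a joint): Angle of the sprinkler valve's lever: 0 = shut (square across its pipe, to the pipe's right seen facing downstream), 1.571 = fully open (along its pipe, pointing downstream). Grows anticlockwise seen from above. Hard stops at both ends; it turns stiffly (about 6 N at the sleeve) and stays where it is left.
- sprinkler_stem (a point): Point on the upright turning axis of the sprinkler valve's lever, at mid-height of its sleeve (88 mm above the bench). Fixed to the line; its x axis points downstream along the pipe.
- sprinkler_sleeve (a point): Point on the sprinkler lever's black sleeve, 85 mm out from the turning axis, at mid-width and mid-height; moves with the lever, x axis outward along it, z up. The sleeve is 20 mm wide, 11 mm high and runs from 36 to 112 mm from the axis; its underside is 82 mm above the bench, 24 mm above the top of the pipe.
- spare_line: The spare line: a short stub closed with a domed cap, 140 mm long from the valve's axis. White pipe 27 mm thick, axis 45 mm above the bench, with a brass ball valve (all three alike) 85 mm from the header. Origin on the bench below the lever's turning axis; x points downstream along the pipe.
- spare_lever (a joint): Angle of the spare valve's lever: 0 = shut (square across its pipe, to the pipe's right seen facing downstream), 1.571 = fully open (along its pipe, pointing downstream). Grows anticlockwise seen from above. Hard stops at both ends; it turns stiffly (about 6 N at the sleeve) and stays where it is left.
- spare_stem (a point): Point on the upright turning axis of the spare valve's lever, at mid-height of its sleeve (88 mm above the bench). Fixed to the line; its x axis points downstream along the pipe.
- spare_sleeve (a point): Point on the spare lever's black sleeve, 85 mm out from the turning axis, at mid-width and mid-height; moves with the lever, x axis outward along it, z up. The sleeve is 20 mm wide, 11 mm high and runs from 36 to 112 mm from the axis; its underside is 82 mm above the bench, 24 mm above the top of the pipe.
- pot: Small empty terracotta pot, loose, 108 mm across the rim, 90 mm tall; origin at the centre of its underside. Stands to the right of the board.
- wrench: Steel spanner, loose, 200 mm long, lying flat to the left of the board; origin under its middle, x along it.
- tape: White roll of thread tape, loose, 54 mm across, 19 mm tall, lying on the board between two lines; origin at the centre of its underside.
- carton: Small closed cardboard box, loose, 70 x 110 x 60 mm, to the left of the board; origin at the centre of its underside.

How it is judged:
By the outcome, as a careful person would: the job done as asked, in the order asked, and still so for the second after the job is handed in, with the robot touching nothing.
It also fails if it takes over 51 s, if anything falls off the work surface, if the arm or the gripper's body presses on something with over 40 N, if the wrist force passes 120 N, or if a joint passes its speed limit or range.

## Working session

There is one attempt and no reset: what is moved stays moved. The work goes in short steps, Python scripts to look and compute and a tool call to move; the robot and the scene stay as the last step left them, time stands still between calls to the robot, and variables do not carry over. Pictures are saved under pics/ and viewed, at most 10 in all, crops included, and the job is handed in when it is done.

Besides the shell and the picture viewer there is one more tool, called after ">>>" by a JSON object that holds its "api" and its "payload". move_arm: Moves the arm, as the interface text tells. Its arguments: {"type":"object","properties":{"deltas":{"type":"string"},"jaw":{"type":"number"},"force":{"type":"number"}},"required":["deltas"]}

```bash
mkdir -p pics
cat > h.py <<'E'
import numpy as np, cv2
from rig import env,cams,job
def world(n,u,v,d):
    c=cams.calibration(n); p=np.array([(u-c["cx"])/c["fx"]*d,(v-c["cy"])/c["fy"]*d,d])
    return np.array(c["R"]).T@(p-np.array(c["t"]))
def cloud(n,D):
    c=cams.calibration(n); v,u=np.indices(D.shape)
    p=np.stack([(u-c["cx"])/c["fx"]*D,(v-c["cy"])/c["fy"]*D,D],-1)-np.array(c["t"])
    return p@np.array(c["R"])
E
python3 - <<'E'
from h import *
for n in("top","side"):
    im,D=cams.capture(n); cv2.imwrite(f"pics/{n}1.png",im[:,:,::-1]); np.save(f"{n}1.npy",D)
    print(n,-np.array(cams.calibration(n)["R"]).T@cams.calibration(n)["t"])
s=env.sense();print(s["t"],s["tcp_rot"],s["contact_force"])
E
```

```text
top [0.45795551 0.03641549 1.03885305]
side [ 0.11295192 -0.84342402  1.08661375]
0.1 [-6.29970804e-05  1.81329974e-01  9.83422054e-01 -7.07012326e-04] [0.37379803 0.16899351 1.09448516]
```

View pics/top1.png

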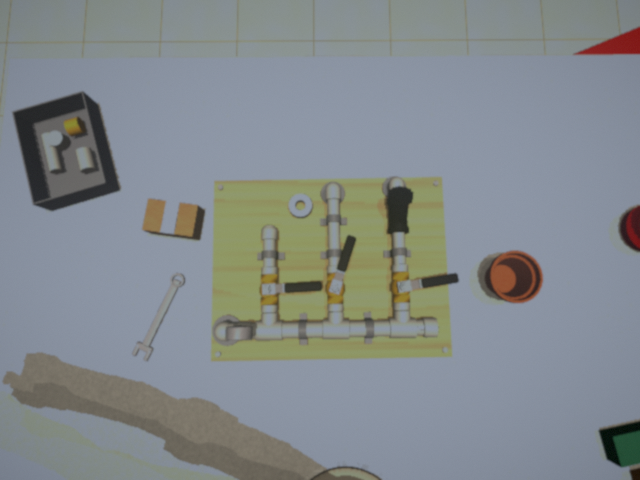

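View pics/side1.png

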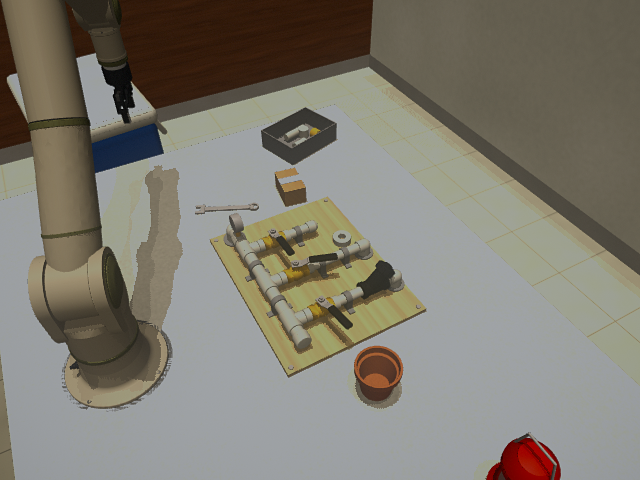

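The top view shows, left to right: the spare (stem ~(269,289), lever shut), the sprinkler (stem ~(335,288), lever nearly along its pipe) and the drip with the black filter (stem ~(403,287), lever tip ~(457,279), near the pot at (515,277)). The tape roll is at (300,206).

Run:
```python
from h import *
D=np.load("top1.npy"); P=cloud("top",D); im=cv2.imread("pics/top1.png")
def zone(u0,v0,u1,v1): 
    m=np.zeros(D.shape,bool); m[v0:v1,u0:u1]=True; return m
dark=(im.max(2)<75)&(D>0)
for n,z in dict(spare=(282,275,328,300),spr=(336,230,360,275),drip=(415,268,465,292)).items():
    m=zone(*z)&dark&(P[...,2]>.075)&(P[...,2]<.11); q=P[m]
    c=q.mean(0); w,V=np.linalg.eigh(np.cov(q[:,:2].T)); a=V[:,1]; s=(q[:,:2]-c[:2])@a
    print(n,m.sum(),c.round(4),"axis",np.degrees(np.arctan2(a[1],a[0])).round(1),"ext",(c[:2]+a*s.min()).round(4),(c[:2]+a*s.max()).round(4))
for n,(u,v) in dict(spare=(269,289),spr=(335,288),drip=(403,287)).items():
    print(n,world("top",u,v,np.median(D[v-2:v+3,u-2:u+3])).round(4))
# pipe axis: header
for n,z in dict(header=(290,318,420,340),pipeS=(325,195,343,245),pipeD=(392,245,410,270)).items():
    m=zone(*z)&(P[...,2]>.045)&(P[...,2]<.065); q=P[m]; l=cv2.fitLine(q[:,:2].astype(np.float32),2,0,.01,.01).ravel()
    print(n,l.round(4))
m=zone(480,245,550,310)&(P[...,2]>.07); q=P[m]; print("pot",q.min(0),q.max(0))
print("filter max",[P[zone(385,180,415,235)&(P[...,2]>.09)].min(0),P[zone(385,180,415,235)].max(0)])
```

```text
spare 314 [0.4917 0.0827 0.0939] axis 92.8 ext [0.4935 0.0455] [0.4899 0.119 ]
spr 299 [ 0.5592 -0.0059  0.0937] axis 161.2 ext [ 0.5941 -0.0178] [0.5257 0.0055]
drip 304 [ 0.5031 -0.1945  0.0941] axis 98.9 ext [ 0.5088 -0.2311] [ 0.4976 -0.1596]
spare [0.4872 0.1519 0.0853]
spr [0.4884 0.0169 0.088 ]
drip [ 0.4896 -0.1218  0.0886]
header [ 0.0101 -0.9999  0.4069 -0.0205]
pipeS [0.9998 0.0216 0.6378 0.0194]
pipeD [ 0.9997  0.0259  0.5535 -0.1205]
pot [ 0.45795551 -0.40734241  0.07001091] [0.56440484 0.03641549 1.03885305]
filter max [array([ 0.45795551, -0.14582151,  0.09014532]), array([0.73495305, 0.03641549, 1.03885305])]
```

>>> {"api": "move_arm", "payload": {"deltas": "0.035 -0.05 0 -0.154; 0.035 -0.05 0 -0.154; 0.035 -0.05 0 -0.154; 0.035 -0.05 0 -0.154; 0.035 -0.05 0 -0.154; 0.035 -0.05 0 -0.154; 0 -0.05 0 -0.154; 0 -0.05 0 -0.154; 0 -0.05 0 -0.154; 0 -0.05 0 -0.154; 0 -0.05 0 -0.154; 0 -0.05 0 -0.154", "jaw": 1}}

```text
t: 1.6
tcp_pos: [0.4684, 0.0758, 0.2313]
tcp_rot: [-0.0, 0.895, 0.446, 0.0]
contact_force: [0.3, 0.2, 0.1]
opening: 0.001
grasp_force: 0.0
```

>>> {"api": "move_arm", "payload": {"deltas": "0 -0.056 0 -0.154; 0 -0.056 0 -0.154; 0 -0.056 0 -0.154; 0 -0.056 0 -0.154; 0 -0.056 0 -0.154; 0 0 0 0; 0 0 0 0; 0 0 0 0"}}

```text
t: 2.6
tcp_pos: [0.4688, -0.2012, 0.2311]
tcp_rot: [-0.0, 0.997, 0.081, -0.0]
contact_force: [-0.6, -0.3, 0.9]
opening: 0.004
grasp_force: 0.0
```

>>> {"api": "move_arm", "payload": {"deltas": "-0.002 -0.003 -0.045 0; 0 0 -0.045 0; 0 0 -0.03 0; 0 0 -0.015 0; 0 0 0 0; 0 0 0 0"}}

```text
t: 3.35
tcp_pos: [0.4672, -0.2057, 0.0972]
tcp_rot: [0.0, 0.997, 0.08, 0.001]
contact_force: [0.4, -0.4, 0.2]
opening: 0.0
grasp_force: 0.0
```

Run:
```python
from h import *
a,D=cams.capture("top");b,_=cams.capture("side")
f=lambda i:cv2.resize(i,None,fx=2,fy=2,interpolation=cv2.INTER_CUBIC)
o=np.hstack([f(a[190:390,300:500]),f(b[200:400,240:440])])
cv2.imwrite("pics/p2.png",o[:,:,::-1])
```

```text
(no output)
```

View pics/p2.png

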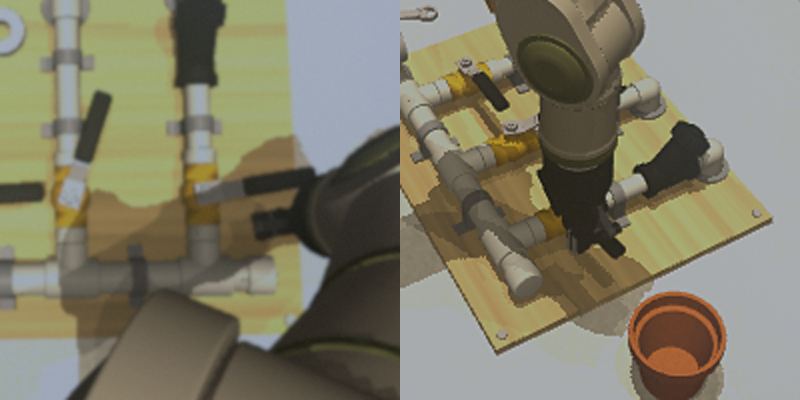

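The closed fingers (crop ~(270,225)) stand just behind the drip lever's sleeve (~(280,180)). I'll go down the last 21 mm and make contact.

>>> {"api": "move_arm", "payload": {"deltas": "0 0 -0.011 0; 0 0 -0.01 0; 0 0 0 0; 0.006 0.001 0 0; 0.005 0.001 0 0; 0.004 0 0 0; 0 0 0 0"}}

```text
t: 4.32
tcp_pos: [0.4822, -0.2036, 0.0753]
tcp_rot: [0.0, 0.997, 0.08, 0.0]
contact_force: [0.5, -0.1, 0.2]
opening: 0.001
grasp_force: 0.0
```

```bash
cat >> h.py <<'E'
def arc(stem,tcp,step,n):
    r=np.array(tcp)-stem; a=np.radians(step)
    R=lambda t:np.array([[np.cos(t),-np.sin(t)],[np.sin(t),np.cos(t)]])
    p=[R(a*i)@r for i in range(n+1)]
    print("; ".join("%.4f %.4f 0 %.4f"%(*(p[i+1]-p[i]),a) for i in range(n)))
E
python3 -c "
from h import *
arc(np.array([.4915,-.1214]),[.4822,-.2036],5,15)"
```

```text
0.0072 -0.0005 0 0.0873; 0.0072 0.0001 0 0.0873; 0.0072 0.0008 0 0.0873; 0.0071 0.0014 0 0.0873; 0.0069 0.0020 0 0.0873; 0.0067 0.0026 0 0.0873; 0.0065 0.0032 0 0.0873; 0.0062 0.0037 0 0.0873; 0.0058 0.0042 0 0.0873; 0.0054 0.0047 0 0.0873; 0.0050 0.0052 0 0.0873; 0.0045 0.0056 0 0.0873; 0.0040 0.0060 0 0.0873; 0.0035 0.0063 0 0.0873; 0.0029 0.0066 0 0.0873
```

>>> {"api": "move_arm", "payload": {"deltas": "0.007 -0.0005 0 0.087; 0.007 0 0 0.087; 0.007 0.001 0 0.087; 0.007 0.0015 0 0.087; 0.007 0.002 0 0.087; 0.007 0.0025 0 0.087"}}

```text
t: 5.08
tcp_pos: [0.5219, -0.1989, 0.0752]
tcp_rot: [0.0, 0.943, 0.334, -0.001]
contact_force: [-5.8, -4.0, 1.3]
opening: -0.003
grasp_force: 3.6
```

>>> {"api": "move_arm", "payload": {"deltas": "0.0065 0.003 0 0.087; 0.006 0.0035 0 0.087; 0.006 0.004 0 0.087; 0.0055 0.0045 0 0.087; 0.005 0.005 0 0.087; 0.0045 0.0055 0 0.087"}}

```text
t: 5.82
tcp_pos: [0.5565, -0.1741, 0.0753]
tcp_rot: [0.001, 0.824, 0.566, -0.001]
contact_force: [-1.2, -8.3, -1.5]
opening: -0.0
grasp_force: 3.6
```

>>> {"api": "move_arm", "payload": {"deltas": "0.004 0.006 0 0.087; 0.0035 0.006 0 0.087; 0.002 0.004 0 0.05; 0.002 0.004 0 0.05; 0 0 0 0; 0 0 0 0"}}

```text
t: 6.58
tcp_pos: [0.5688, -0.1534, 0.0754]
tcp_rot: [0.001, 0.74, 0.673, -0.0]
contact_force: [1.0, -5.8, -2.9]
opening: 0.002
grasp_force: 2.6
```

```bash
cat >> h.py <<'E'
def sleeve(box):
    im,D=cams.capture("top"); P=cloud("top",D); u0,v0,u1,v1=box
    m=np.zeros(D.shape,bool); m[v0:v1,u0:u1]=True
    m&=(im.max(2)<75)&(P[...,2]>.085)&(P[...,2]<.1); 
    n,L,S,_=cv2.connectedComponentsWithStats(m.astype(np.uint8)); k=1+S[1:,4].argmax(); m=L==k
    q=P[m]; c=q.mean(0); w,V=np.linalg.eigh(np.cov(q[:,:2].T)); a=V[:,1]; s=(q[:,:2]-c[:2])@a
    print(m.sum(),c.round(4),np.degrees(np.arctan2(a[1],a[0])).round(1),np.ptp(s).round(4)); return im
E
python3 -c "
from h import *
im=sleeve((385,225,440,285))
cv2.imwrite('pics/p3.png',cv2.resize(im[190:390,300:500,::-1],None,fx=2.5,fy=2.5))"
```

```text
353 [ 0.5574 -0.1304  0.0929] 174.6 0.0881
```

View pics/p3.png

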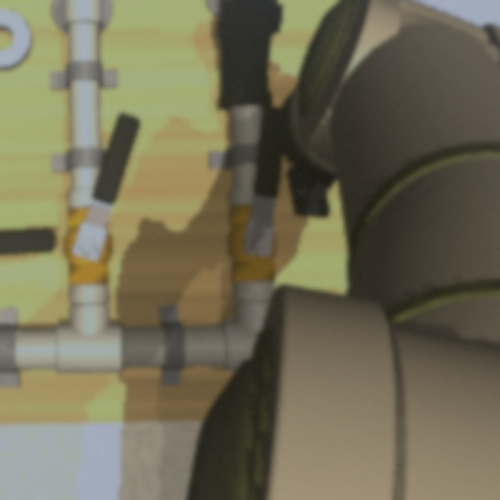

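The drip lever is now about 8° short of in line, with the finger at its right side (crop ~(310,190)). I'll finish in small steps, watching the force.

>>> {"api": "move_arm", "payload": {"deltas": "0.001 0.0025 0 0.03; 0.001 0.0025 0 0.03; 0.001 0.0025 0 0.03; 0 0 0 0"}}

```text
t: 7.12
tcp_pos: [0.5716, -0.1458, 0.0753]
tcp_rot: [0.001, 0.709, 0.705, -0.0]
contact_force: [0.7, -5.0, -2.1]
opening: 0.0
grasp_force: 2.5
```

>>> {"api": "move_arm", "payload": {"deltas": "0.0003 0.0012 0 0.014; 0 0 0 0"}}

```text
t: 7.38
tcp_pos: [0.5719, -0.1447, 0.0753]
tcp_rot: [0.001, 0.704, 0.71, -0.0]
contact_force: [1.1, -6.2, -2.5]
opening: 0.006
grasp_force: 2.8
```

>>> {"api": "move_arm", "payload": {"deltas": "0.0003 0.001 0 0.012; 0 0 0 0"}}

```text
t: 7.62
tcp_pos: [0.5722, -0.1438, 0.0753]
tcp_rot: [0.001, 0.7, 0.714, -0.0]
contact_force: [0.5, -5.6, -1.8]
opening: -0.0
grasp_force: 2.8
```

>>> {"api": "move_arm", "payload": {"deltas": "0.0002 0.001 0 0; 0 0 0 0"}}

```text
t: 7.88
tcp_pos: [0.5723, -0.1428, 0.0753]
tcp_rot: [0.001, 0.7, 0.714, -0.001]
contact_force: [1.1, -6.1, -2.4]
opening: -0.002
grasp_force: 2.8
```

>>> {"api": "move_arm", "payload": {"deltas": "0.0002 0.001 0 0; 0 0 0 0"}}

```text
t: 8.12
tcp_pos: [0.5725, -0.1418, 0.0753]
tcp_rot: [0.001, 0.7, 0.714, -0.001]
contact_force: [0.6, -5.6, -2.0]
opening: 0.001
grasp_force: 2.8
```

```bash
python3 -c "
from h import *
im=sleeve((385,235,440,285));sleeve((385,235,440,285))"
```

```text
331 [ 0.5558 -0.1209  0.0927] -176.4 0.081
328 [ 0.5559 -0.1208  0.093 ] -176.7 0.0827
```

>>> {"api": "move_arm", "payload": {"deltas": "0.0002 0.0008 0 0; 0 0 0 0"}}

```text
t: 8.48
tcp_pos: [0.5726, -0.141, 0.0753]
tcp_rot: [0.001, 0.7, 0.714, -0.001]
contact_force: [-0.0, -5.7, -1.4]
opening: -0.001
grasp_force: 2.9
```

>>> {"api": "move_arm", "payload": {"deltas": "0.0001 0.0007 0 0; 0 0 0 0"}}

```text
t: 8.72
tcp_pos: [0.5726, -0.1409, 0.0753]
tcp_rot: [0.001, 0.7, 0.714, -0.001]
contact_force: [0.0, -7.1, -1.6]
opening: -0.004
grasp_force: 3.7
```

The stop is reached: 0.7 mm commanded gave 0.1 mm, at only 7 N. I'll back off, lift, and go over to the sprinkler lever's left side.

>>> {"api": "move_arm", "payload": {"deltas": "0 -0.01 0 0; 0 -0.01 0 0; 0 0 0.035 0; 0 0 0.035 0; 0.001 0.048 0 -0.088; 0.001 0.048 0 -0.088; 0.001 0.048 0 -0.088; 0.002 0.047 0 -0.088; 0 0 0 0; 0 0 -0.025 0; 0 0 -0.015 0; 0 0 0 0"}}

```text
t: 10.22
tcp_pos: [0.5773, 0.0314, 0.1043]
tcp_rot: [-0.0, 0.814, 0.581, -0.001]
contact_force: [-0.3, -1.0, 0.2]
opening: -0.005
grasp_force: 0.0
```

```bash
python3 -c "
from h import *
im=sleeve((385,235,440,285));sleeve((325,230,365,280));
b,_=cams.capture('side')
f=lambda i:cv2.resize(i,None,fx=2,fy=2,interpolation=cv2.INTER_CUBIC)
cv2.imwrite('pics/p4.png',np.hstack([f(im[190:390,250:450]),f(b[200:400,240:440])])[:,:,::-1])"
```

```text
302 [ 0.5631 -0.1202  0.0939] -179.0 0.0665Traceback (most recent call last):
  File "<string>", line 3, in <module>
    im=sleeve((385,235,440,285));sleeve((325,230,365,280));
                                 ~~~~~~^^^^^^^^^^^^^^^^^^^
  File "h.py", line 19, in sleeve
    n,L,S,_=cv2.connectedComponentsWithStats(m.astype(np.uint8)); k=1+S[1:,4].argmax(); m=L==k
                                                                      ~~~~~~~~~~~~~~^^
ValueError: attempt to get argmax of an empty sequence
```

Drip lever reads +1.0°, matching the panel's yaw, so it is fully open. The arm now hides the sprinkler lever from the top camera. There is 19 mm of planned clearance, so I'll go down.

>>> {"api": "move_arm", "payload": {"deltas": "0 0 -0.015 0; 0 0 -0.014 0; 0 0 0 0; -0.002 -0.006 0 0; -0.002 -0.006 0 0; 0 0 0 0"}}

```text
t: 11.08
tcp_pos: [0.5739, 0.0196, 0.0767]
tcp_rot: [0.0, 0.814, 0.581, 0.0]
contact_force: [0.6, -0.4, -0.1]
opening: 0.003
grasp_force: 0.0
```

```bash
python3 -c "
from h import *
s=env.sense();print(s['tcp_pos'],s['contact_force'])
im,_=cams.capture('top');b,_=cams.capture('side')
f=lambda i:cv2.resize(i,None,fx=2,fy=2,interpolation=cv2.INTER_CUBIC)
cv2.imwrite('pics/p4.png',np.hstack([f(im[190:390,250:450]),f(b[200:400,240:440])])[:,:,::-1])
arc(np.array([.489,.018]),s['tcp_pos'][:2],-5,15)"
```

```text
[0.57389299 0.01955715 0.07666889] [ 0.5540279  -0.38454516 -0.09623566]
-0.0002 -0.0074 0 -0.0873; -0.0008 -0.0074 0 -0.0873; -0.0015 -0.0073 0 -0.0873; -0.0021 -0.0071 0 -0.0873; -0.0027 -0.0069 0 -0.0873; -0.0033 -0.0066 0 -0.0873; -0.0039 -0.0063 0 -0.0873; -0.0044 -0.0060 0 -0.0873; -0.0049 -0.0056 0 -0.0873; -0.0054 -0.0051 0 -0.0873; -0.0058 -0.0046 0 -0.0873; -0.0062 -0.0041 0 -0.0873; -0.0065 -0.0035 0 -0.0873; -0.0068 -0.0030 0 -0.0873; -0.0070 -0.0024 0 -0.0873
```

View pics/p4.png

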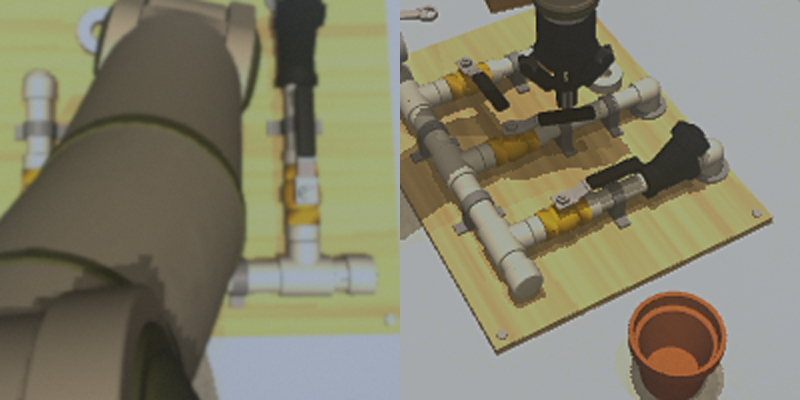

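The finger is just behind the sprinkler lever (side crop ~(567,95)), and the drip lever lies along its pipe. Now the clockwise push.

>>> {"api": "move_arm", "payload": {"deltas": "0 -0.0075 0 -0.087; -0.001 -0.0075 0 -0.087; -0.0015 -0.0075 0 -0.087; -0.002 -0.007 0 -0.087; -0.0025 -0.007 0 -0.087; -0.0035 -0.0065 0 -0.087"}}

```text
t: 11.92
tcp_pos: [0.5647, -0.0204, 0.0765]
tcp_rot: [-0.001, 0.936, 0.351, 0.001]
contact_force: [2.8, 6.1, -2.1]
opening: 0.002
grasp_force: 3.4
```

>>> {"api": "move_arm", "payload": {"deltas": "-0.004 -0.0065 0 -0.087; -0.0045 -0.006 0 -0.087; -0.005 -0.0055 0 -0.087; -0.0055 -0.005 0 -0.087; -0.006 -0.0045 0 -0.087"}}

```text
t: 12.55
tcp_pos: [0.5404, -0.0485, 0.0766]
tcp_rot: [-0.0, 0.99, 0.141, 0.002]
contact_force: [4.7, 4.3, -2.2]
opening: -0.0
grasp_force: 3.4
```

```bash
python3 -c "
from h import *
im=sleeve((325,255,385,305))
cv2.imwrite('pics/p5.png',cv2.resize(im[190:390,250:450,::-1],None,fx=2.5,fy=2.5))"
```

```text
Traceback (most recent call last):
  File "h.py", line 19, in sleeve
    n,L,S,_=cv2.connectedComponentsWithStats(m.astype(np.uint8)); k=1+S[1:,4].argmax(); m=L==k
                                                                      ~~~~~~~~~~~~~~^^
ValueError: attempt to get argmax of an empty sequence
```

>>> {"api": "move_arm", "payload": {"deltas": "-0.006 -0.004 0 -0.06; -0.0065 -0.0035 0 -0.06; -0.0065 -0.003 0 -0.06; 0 0 0 0"}}

```text
t: 13.1
tcp_pos: [0.5206, -0.0595, 0.0766]
tcp_rot: [-0.0, 0.999, 0.052, 0.001]
contact_force: [3.0, 2.6, -0.4]
opening: 0.002
grasp_force: 1.7
```

>>> {"api": "move_arm", "payload": {"deltas": "-0.002 -0.0008 0 -0.02; 0 0 0 0"}}

```text
t: 13.35
tcp_pos: [0.519, -0.0603, 0.0766]
tcp_rot: [-0.0, 0.999, 0.043, 0.001]
contact_force: [4.8, 4.4, 0.0]
opening: -0.001
grasp_force: 2.3
```

>>> {"api": "move_arm", "payload": {"deltas": "-0.002 -0.0006 0 -0.02; 0 0 0 0"}}

```text
t: 13.6
tcp_pos: [0.5171, -0.0609, 0.0766]
tcp_rot: [-0.0, 0.999, 0.033, 0.001]
contact_force: [4.9, 4.0, -0.3]
opening: 0.002
grasp_force: 2.4
```

>>> {"api": "move_arm", "payload": {"deltas": "-0.001 -0.0003 0 -0.01; -0.001 -0.0003 0 -0.01; 0 0 0 0"}}

```text
t: 13.98
tcp_pos: [0.5153, -0.0615, 0.0766]
tcp_rot: [-0.0, 1.0, 0.023, 0.001]
contact_force: [5.1, 4.0, -0.7]
opening: -0.003
grasp_force: 2.6
```

>>> {"api": "move_arm", "payload": {"deltas": "-0.001 -0.0002 0 -0.01; 0 0 0 0"}}

```text
t: 14.22
tcp_pos: [0.5143, -0.0617, 0.0766]
tcp_rot: [-0.0, 1.0, 0.018, 0.001]
contact_force: [5.2, 3.1, -0.6]
opening: 0.003
grasp_force: 2.7
```

>>> {"api": "move_arm", "payload": {"deltas": "-0.001 -0.0002 0 -0.01; 0 0 0 0"}}

```text
t: 14.48
tcp_pos: [0.5133, -0.062, 0.0766]
tcp_rot: [-0.0, 1.0, 0.013, 0.001]
contact_force: [5.0, 4.3, -0.5]
opening: -0.002
grasp_force: 2.7
```

>>> {"api": "move_arm", "payload": {"deltas": "-0.001 -0.0002 0 0; 0 0 0 0"}}

```text
t: 14.72
tcp_pos: [0.5125, -0.0622, 0.0766]
tcp_rot: [-0.0, 1.0, 0.013, 0.001]
contact_force: [5.8, 3.3, -1.8]
opening: -0.002
grasp_force: 2.9
```

>>> {"api": "move_arm", "payload": {"deltas": "-0.0008 -0.0002 0 0; 0 0 0 0"}}

```text
t: 14.98
tcp_pos: [0.5125, -0.0623, 0.0767]
tcp_rot: [-0.0, 1.0, 0.013, 0.002]
contact_force: [7.9, 4.1, -2.3]
opening: 0.001
grasp_force: 4.0
```

>>> {"api": "move_arm", "payload": {"deltas": "-0.0007 -0.0001 0 0; 0 0 0 0"}}

```text
t: 15.22
tcp_pos: [0.5125, -0.0623, 0.0767]
tcp_rot: [-0.0, 1.0, 0.013, 0.003]
contact_force: [8.7, 5.0, -3.8]
opening: 0.001
grasp_force: 4.9
```

The sprinkler's stop is reached, at under 10 N. I'll back off, lift clear and move away to check.

>>> {"api": "move_arm", "payload": {"deltas": "0.01 0.002 0 0; 0.012 0 0 0; 0 0 0.05 0; 0 0 0.06 0; 0 0 0.05 0; 0 0.06 0 0; 0 0.06 0 0; 0 0.06 0 0; 0 0.06 0 0; 0 0.06 0 0; 0 0.06 0 0; 0 0 0 0"}}

```text
t: 16.73
tcp_pos: [0.53, 0.3044, 0.2352]
tcp_rot: [0.0, 1.0, 0.016, -0.0]
contact_force: [-0.1, -0.1, 0.1]
opening: 0.001
grasp_force: 0.0
```

```bash
python3 -c "
from h import *
sleeve((385,235,440,285));sleeve((278,270,328,305));im=sleeve((340,265,395,305))
cv2.imwrite('pics/p6.png',im[:,:,::-1])
s=env.sense();print(s['t'],s['tcp_pos'],s['contact_force'])"
```

```text
303 [ 0.5632 -0.1202  0.0937] -179.0 0.0669
295 [0.4918 0.0826 0.0938] 93.2 0.0731
284 [ 0.4907 -0.057   0.094 ] 89.6 0.0717
16.875 [0.53103785 0.29758445 0.23619817] [0.26796617 0.02196824 0.04339895]
```

View pics/p6.png

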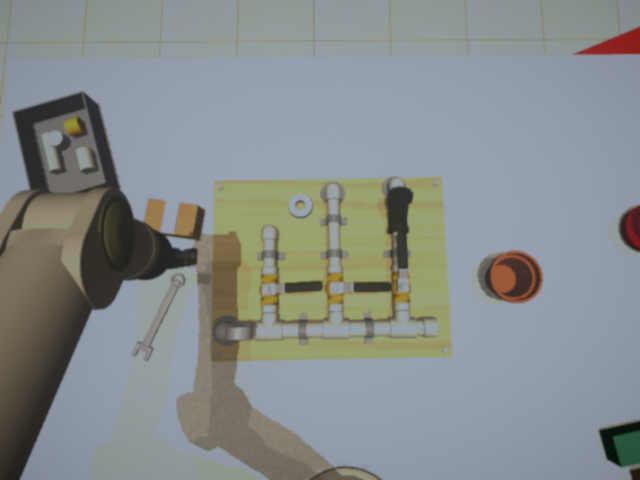

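The sprinkler lever is square across its pipe ((372,287)) and the drip lever is in line with its own ((402,250)). The spare lever, pot, tape, spanner and carton haven't moved.

```bash
python3 -c "
from rig import job
print(job.job_done())"
```

```text
the job is handed in; nothing more can be done
None
```

The panel is changed over and handed in at about 17 s: I pushed the drip lever fully open first, then the sprinkler lever fully shut, each just to its stop at no more than about 11 N; the spare line and the loose things were left untouched.

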